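Check the microscope boom's brake lever

ROBOT

A 6-joint arm with a two-finger parallel gripper is mounted at the origin on the work surface. World frame = base frame: x ahead of the robot, y to its left, z up, the work surface at z = 0. Lengths are in mm, angles in rad, forces in N, time in s.
With the tool pointing down it reaches from about 350 to 850 mm from the base axis. Payload 8.1 kg.
Tool frame: the origin (TCP) lies on the centre line of the jaws, within the pads' length; the fingertips stand 17 mm ahead of it and the grasp point (between the pads) lies 2 mm behind it; x points along the fingers, y is the direction in which the jaws open and shut, and the axes are right-handed (so a half turn about x gives the same grasp; the last joint's range is limited). The gripper opens to 93 mm and grips with 3 to 60 N. Pads are 15 mm wide; open, the fingers measure 128 mm over their backs; the gripper's body (75 mm by 188 mm) begins 65 mm behind the grasp point.
Start: joints at [-1.432, 0.13, 1.488, -0, 1.523, -0.085], TCP at [133.182, -585.036, 210.535] pointing down, gripper open.
Joint ranges: [-2.96, 2.96], [-0.89, 2.26], [0.02, 2.5], [-1.34, 4.48], [0, 2.73], [-2.66, 2.66]. Speed limits (rad/s): [2.39, 2.39, 2.79, 3.14, 3.14, 3.14].

INTERFACE

Orientations are given as a unit quaternion [w, x, y, z].
In Python, from station import manip, imaging, job gives the robot as it stands. The module is installed in compiled form; this text tells all that it offers.
- The arm moves only by the tool play_rows, never from a script. Its argument "commands" is one flat list of numbers, 5 for each row, row after row: the shift along the tool's x, y, z in mm, then the turn about the tool's x in rad, then the finger opening in mm, from 0 to 93. In form: [dx, dy, dz, roll, jaw, dx, dy, dz, roll, jaw, ...]. A call has 1 to 20 rows; each row shifts and turns the commanded pose from where the row before left it, along the tool's axes as they then stand; what a row does not reach is not made up. A row lasts 1/12 s, in which the tool goes at most 41.7 mm and 7.16 degrees, less where a joint would pass 70% of its speed; a pose out of reach is approached as far as the arm can. A call with a gripper value outside its range is refused whole. The fingers move at their own pace and stop on an object; the grip force is fixed at half the most. Time passes only in rows, so rows that do not move let the fingers close. It gives the time, the measured TCP pose, the force and the opening at its end, in the units of the state.
- manip.observe(): the state, without advancing time (a new reading comes with each control period).
- imaging.read_camera(name): name is "scene" or "top" or "wrist"; returns a dict with "color" (384x512x3 uint8, red, green, blue), "intrinsics" (3x3 intrinsics, pixels), "dist" ([k1, k2, p1, p2, k3] as OpenCV has them; the pictures are not rectified), "rvec" (rotation vector, rad) and "tvec" (3), from world to camera coordinates, as OpenCV has them; the wrist camera has in their place "T_tool_cam" (4x4, takes a point from camera to tool coordinates, whose origin is the TCP and whose axes are the tool frame's). Camera axes: x right, y down, z forward; pixel columns grow to the right and rows downward; lengths in mm; the calibration is good to about 2 mm. A picture is of the moment at which its call begins: read the wrist's pose just before it. There is no depth.
- job.hand_in(): hands the job in, once; it reports no verdict.
The state is a dict: "time": time; "joint_pos": joint angles; "joint_vel": joint speeds; "tau": joint torques, N m; "eef_pos": TCP position; "ee_rot": TCP orientation; "force": force on the tool from outside, world axes, zero at the start; "moment": the same for the moment, N m; "gripper_width": opening from 0.0 (shut) to 1.0 (fully open).
Only numpy, scipy, OpenCV 4.12 (cv2) and the standard library are available. Lean on these libraries where they do the work, as an engineer would, in place of code of your own. Each camera call takes 0.05 s, during which the arm holds its last target.

TASK

Check that the long brake lever on the microscope stand's guide bar stops short of the bar: with the outside of the fingers, press it in towards the bar until it will go no further and hold it there about a second, let it spring right back out, then press it in to its stop again. Finish while still holding it pressed in. Only press, firmly but without forcing: do not grip the lever or touch the bar, and leave the short lever beyond the bar and the jars, vials and other things on the bench where they are.

Things in the scene. Friction and masses are not known exactly. Their poses are not given: they have to be found in the camera images.
- stand: white microscope boom stand, fixed. Origin on the bench straight under the middle of the guide bar; x: the way the long lever is pressed, y: along the bar to its free end, z up; yaw varies. Base plate 22 mm high at y = -0.285 to -0.115; column 38 mm thick, 335 mm tall at y = -0.165; boom (302 mm high) and microscope go on to y = -0.5. Nothing of it is over or under the levers beyond y = -0.07
- guide_bar: horizontal rubber-covered guide bar of the stand, 24 mm diameter (end cap 28 mm), fixed; origin at its middle, 130 mm above the bench, its axis along the stand's y, from the clamp at y = -0.11 to the free end at y = 0.107. Not to be touched
- brake_lever (a joint): long dark steel lever on the bar's -x side (stand axes), upright hinge at the stand's (-0.034, -0.085); straight blade 10 mm thick, 18 mm high, 20 mm end ball, 180 mm long. Rad: 0 at rest, slanting 0.28 away from the bar; grows when pressed, to a fixed stop at 0.28, parallel to the bar with 17 mm of air left. Springs back by itself; at its pad 2.4 N starts it, 7 N brings it to the stop
- lever_pad (a point): where to press: the middle of the long lever's outer face (the face away from the bar), 105 mm from the hinge, at mid-height (130 mm above the bench); moves with the lever. x points through the blade towards the bar (square to the face), y along the blade towards its ball end, z up
- short_lever (a joint): short lever (68 mm to its ball) on the other (+x) side of the bar, hinged at the stand's (0.036, -0.085); rad, 0 as found, stays where it is left. Leave it alone
- short_lever_tip (a point): centre of the ball at the short lever's end, 130 mm above the bench
- jar_tall: loose bystander: closed glass specimen jar with black cap, 76 mm diameter, 135 mm tall; origin at the centre of its underside, z up. Stay clear of it
- jar_mid: loose bystander: closed glass specimen jar with black cap, 64 mm diameter, 105 mm tall; origin at the centre of its underside, z up. Stay clear of it
- jar_wide: loose bystander: closed glass specimen jar with black cap, 84 mm diameter, 115 mm tall; origin at the centre of its underside, z up. Stay clear of it
- vial_a: loose bystander: small clear vial with a screw cap, 29 mm diameter, 50 mm tall; origin at the centre of its underside. Stay clear of it
- vial_b: loose bystander: small clear vial with a screw cap, 29 mm diameter, 50 mm tall; origin at the centre of its underside. Stay clear of it
- dish: loose bystander: closed clear specimen dish, 86 mm diameter, 14 mm high, on the bench below the long lever; origin at the centre of its underside. Stay clear of it
- slide_box: loose bystander: grey slide box 100 x 75 x 35 mm; origin at the centre of its underside. Stay clear of it

How it is judged (in metres and radians):
On the way, in this order (a step that is already met when the one before it is completed fails the run):
1. the long lever is pressed in to its stop by the fingers (value of joint brake_lever above 0.25 rad and contact force between the fingers and brake_lever above 2 N), for 0.5 s.
2. the long lever has sprung back out (value of joint brake_lever below 0.04 rad), for 0.1 s.
3. the long lever is pressed in to its stop again (all of step 1), for 0.3 s.
At the end, for the whole second after the job is handed in: The fingers hold the long lever at its stop (joint over 0.25 of 0.28 rad, finger force 2 to 30 N), the short lever is within 0.08 rad of where it was, and every bystander stands upright within 20 mm of its start (all of step 3 and contact force between the fingers and brake_lever below 30 N and value of joint short_lever between -0.08 and 0.08 rad and distance of each of jar_tall, jar_mid, jar_wide, vial_a, vial_b, dish, slide_box from where it was at the start of the episode below 0.02 m and angle between each of jar_tall, jar_mid, jar_wide, vial_a, vial_b, dish, slide_box's own z axis and vertical below 0.2 rad); the arm keeps its last pose, push and grip.
It fails at once if the lever is forced (over 40 N) (contact force between the fingers and brake_lever above 40 N).
It fails at once if the robot touches the guide bar (contact force between any of the fingers, the arm and guide_bar above 1 N).
It fails at once if the lever is gripped: the point between the fingers is at or past its outer face while they touch it (contact force between the fingers and brake_lever above 0.5 N and x of the grasp point in the frame of lever_pad above -0.003 m).
It fails at once if the short lever is moved (value of joint short_lever above 0.08 rad or value of joint short_lever below -0.08 rad).
It fails at once if a bystander is shoved, lifted or tipped (distance of any of jar_tall, jar_mid, jar_wide, vial_a, vial_b, dish, slide_box from where it was at the start of the episode above 0.02 m or angle between any of jar_tall, jar_mid, jar_wide, vial_a, vial_b, dish, slide_box's own z axis and vertical above 0.2 rad).
It also fails if it takes over 35 s, if anything falls off the work surface, if the arm or the gripper's body presses on something with over 40 N, if the wrist force passes 120 N, or if a joint passes its speed limit or range.

## Working session

There is one attempt and no reset: what is moved stays moved. The work goes in short steps, Python scripts to look and compute and a tool call to move; the robot and the scene stay as the last step left them, time stands still between calls to the robot, and variables do not carry over. Pictures are saved under pics/ and viewed, and the job is handed in when it is done.

Besides the shell and the picture viewer there is one more tool, called as name(argument=value, ...) on one line, values as JSON. play_rows: Moves the arm, as the interface text tells. Its arguments: {"type":"object","properties":{"commands":{"type":"array","items":{"type":"number"}}},"required":["commands"]}

```bash
mkdir -p pics; python3 - <<'E'
from station import manip, imaging
import cv2, numpy as np
s=manip.observe()
print({k:np.round(v,3).tolist() for k,v in s.items()})
for n in ["scene","top","wrist"]:
    c=imaging.read_camera(n)
    cv2.imwrite(f"pics/{n}0.png",cv2.resize(c["color"][:,:,::-1],(800,600)))
    np.savez(f"{n}0.npz",**c)
    print(n,{k:np.round(v,3).tolist() for k,v in c.items() if k!="color"})
E
```

```text
{'time': 0.0, 'joint_pos': [-1.432, 0.131, 1.489, 0.0, 1.523, -0.085], 'joint_vel': [-0.0, -0.002, -0.0, 0.001, -0.001, 0.001], 'tau': [0.002, -55.983, -49.177, 0.077, 0.035, -0.0], 'eef_pos': [133.084, -584.462, 209.51], 'ee_rot': [-0.078, -0.703, -0.08, 0.703], 'force': [1.081, 0.525, 0.005], 'moment': [-0.006, 0.039, -0.018], 'gripper_width': 0.998}
scene {'intrinsics': [[450.01, 0.0, 254.532], [0.0, 450.01, 182.141], [0.0, 0.0, 1.0]], 'dist': [-0.015, 0.0, 0.0, 0.0, 0.0], 'rvec': [1.549, 1.817, -0.879], 'tvec': [-72.203, -252.839, 1639.371]}
top {'intrinsics': [[398.928, 0.0, 257.049], [0.0, 398.928, 190.052], [0.0, 0.0, 1.0]], 'dist': [-0.124, 0.0, 0.0, 0.0, 0.0], 'rvec': [2.156, -2.194, 0.038], 'tvec': [195.23, 512.023, 1157.386]}
wrist {'intrinsics': [[293.022, 0.0, 252.467], [0.0, 293.022, 193.409], [0.0, 0.0, 1.0]], 'dist': [-0.014, 0.0, 0.0, 0.0, 0.0], 'T_tool_cam': [[0.001, -0.25, 0.968, -174.557], [1.0, -0.0, -0.001, -0.343], [0.001, 0.968, 0.25, -69.445], [0.0, 0.0, 0.0, 1.0]]}
```

View pics/scene0.png

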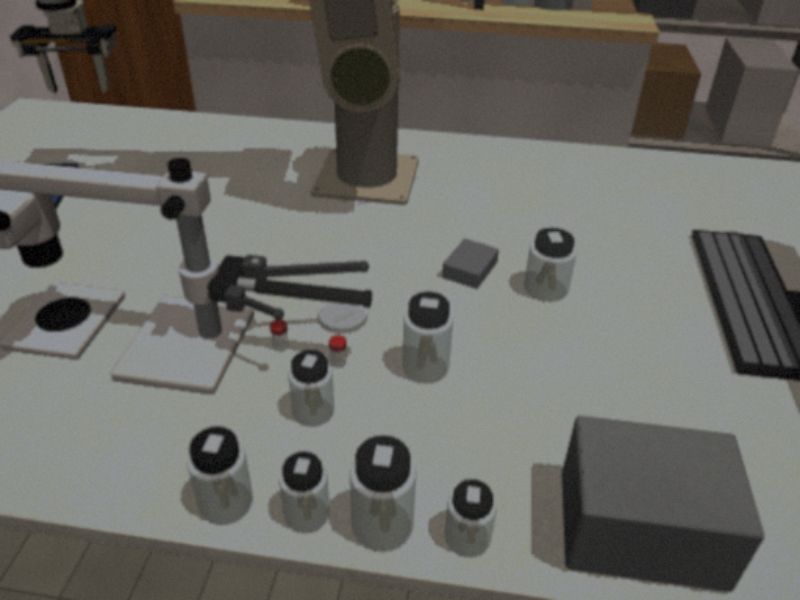

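View pics/top0.png

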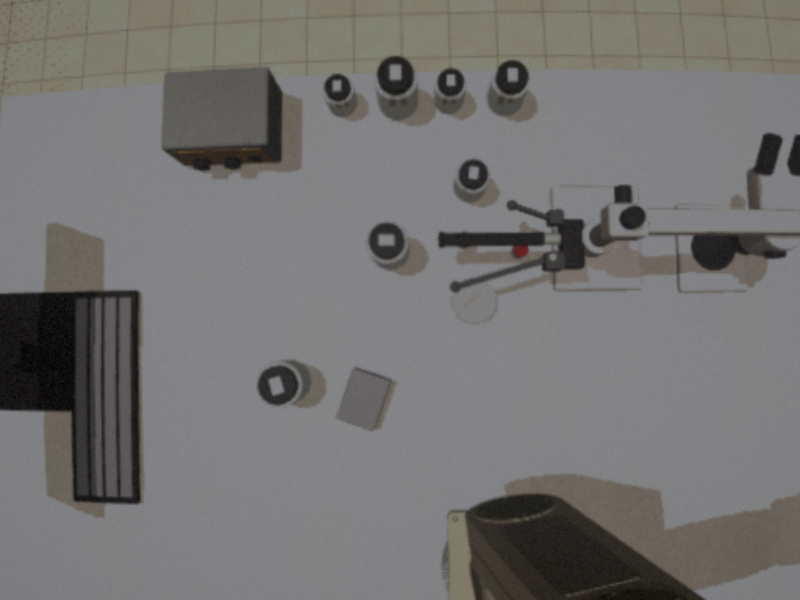

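View pics/wrist0.png

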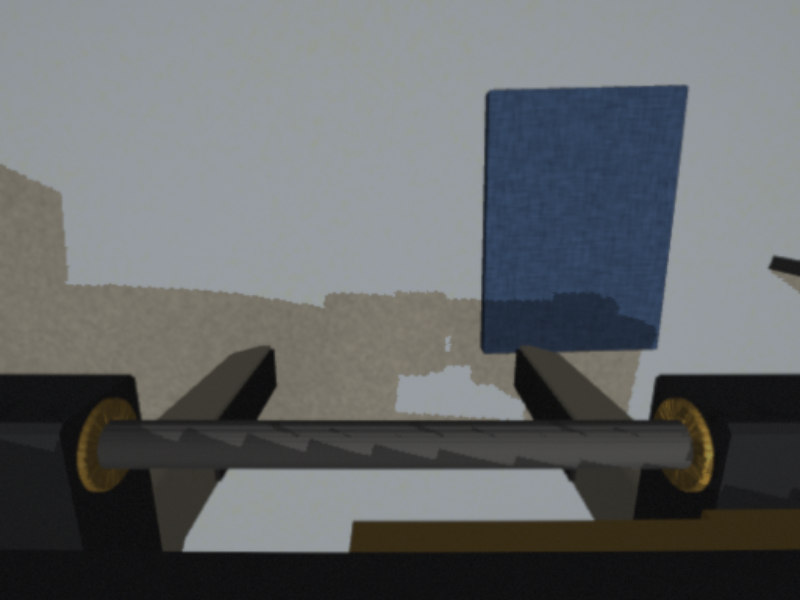

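The top view shows the guide bar running left from the stand, with its end near (440,240). The long lever is below it, on the robot's side, with its ball at (455,287) and hinge near (552,262). The short lever's ball is at (512,205). I'll enlarge this area to measure it.

```bash
python3 - <<'E'
import cv2, numpy as np
c=np.load("top0.npz")["color"][:,:,::-1]
a=c[110:220,270:420]; cv2.imwrite("pics/topc.png",cv2.resize(a,None,fx=5,fy=5,interpolation=cv2.INTER_CUBIC))
c=np.load("scene0.npz")["color"][:,:,::-1]
a=c[150:240,120:250]; cv2.imwrite("pics/scenec.png",cv2.resize(a,None,fx=6,fy=6,interpolation=cv2.INTER_CUBIC))
E
```

```text
(no output)
```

View pics/topc.png

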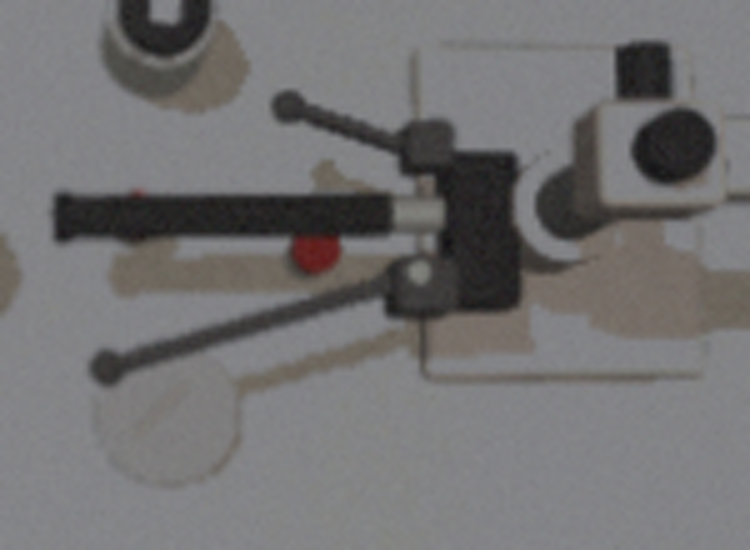

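View pics/scenec.png

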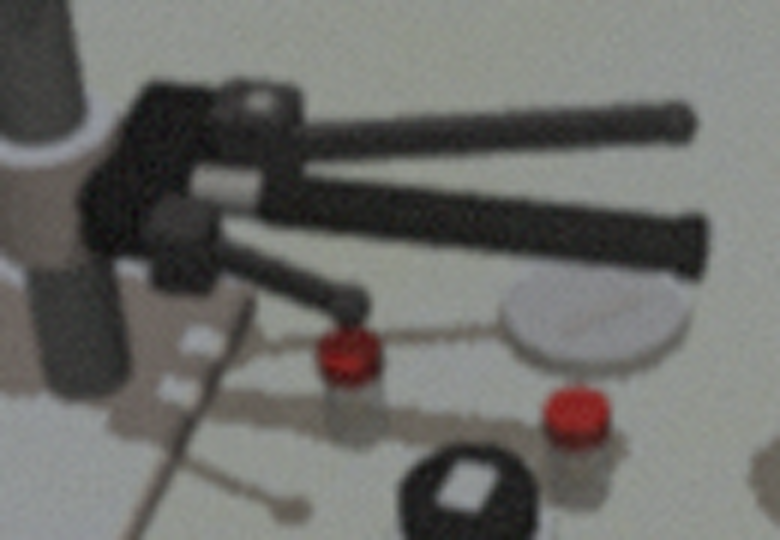

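```bash
cat > h.py <<'E'
import cv2, numpy as np
def ray(npz,uv,z):
    d=np.load(npz) if isinstance(npz,str) else npz
    R,_=cv2.Rodrigues(d["rvec"]); t=np.ravel(d["tvec"])
    p=cv2.undistortPoints(np.float64([[uv]]),d["intrinsics"],d["dist"])[0,0]
    dr=R.T@np.array([p[0],p[1],1]); o=-R.T@t
    return o+dr*(z-o[2])/dr[2]
E
python3 - <<'E'
from h import *
f=lambda u,v:(270+(u+.5)/5-.5,110+(v+.5)/5-.5)
g=lambda u,v:(120+(u+.5)/6-.5,150+(v+.5)/6-.5)
for n,p,z in [("ball",(108,368),130),("hinge",(420,272),145),("barend",(53,217),130),("barroot",(393,214),130),("levroot",(390,285),130),("short",(288,106),130),("vialR",(316,252),50),("vialL",(137,208),50),("dish",(168,422),14),("jarcap",(165,12),105)]:
    print("top",n,np.round(ray("top0.npz",f(*p),z),1))
for n,p,z in [("ball",(677,122),130),("hinge",(262,100),145),("barend",(692,246),130),("short",(349,303),130),("vialR",(351,350),50),("vialL",(577,408),50),("dish",(595,315),14)]:
    print("scene",n,np.round(ray("scene0.npz",g(*p),z),1))
s=1.5625
for n,p,z in [("jarA",(387,240),135),("jarB",(473,175),115),("jarC",(278,385),115),("box",(366,399),35)]:
    print(n,np.round(ray("top0.npz",(p[0]/s,p[1]/s),z),1))
E
```

```text
top ball [524.9  91.6 130. ]
top hinge [571.6 -74.1 145. ]
top barend [606.8 119.2 130. ]
top barroot [605.2 -63.8 130. ]
top levroot [566.8 -60.9 130. ]
top short [665.   -9.1 130. ]
top vialR [596.2 -34.7  50. ]
top vialL [623.7  68.   50. ]
top dish [501.5  50.1  14. ]
top jarcap [724.6  53.6 105. ]
scene ball [525.4  93.8 130. ]
scene hinge [560.3 -74.4 145. ]
scene barend [606.6 115.4 130. ]
scene short [663.9  -8.2 130. ]
scene vialR [602.1 -32.5  50. ]
scene vialL [621.6  69.3  50. ]
scene dish [520.4  53.8  14. ]
jarA [606.2 206.4 135. ]
jarB [722.   54.2 115. ]
jarC [359.7 401.3 115. ]
box [326.2 254.9  35. ]
```

```bash
cat >> h.py <<'E'
from scipy.spatial.transform import Rotation as Ro
def tool():
    from station import manip
    s=manip.observe(); q=s["ee_rot"]
    return s,np.array(s["eef_pos"]),Ro.from_quat([q[1],q[2],q[3],q[0]]).as_matrix()
E
python3 - <<'E'
from h import *
s,p,R=tool(); print(np.round(R,3)); print(np.round(p,1))
print("to (480,25,210):",np.round(R.T@(np.array([480,25,210])-p),1))
E
```

```text
[[-0.     0.222 -0.975]
 [ 0.001 -0.975 -0.222]
 [-1.    -0.001 -0.   ]]
[ 133.1 -584.6  209.7]
to (480,25,210): [ 5.000e-01 -5.174e+02 -4.735e+02]
```

```bash
python3 - <<'E'
from h import *
s,p,R=tool()
t=np.array([470,25,210.]); st=(t-p)/20
out=[]
for i in range(20):
    a=st@R; out.append(np.round([a[0],a[1],a[2],-0.067,0],2).tolist()); R=R@Ro.from_rotvec([-0.067,0,0]).as_matrix()
print(out)
E
```

```text
[[0.03, -25.98, -23.19, -0.07, 0.0], [0.03, -24.37, -24.88, -0.07, 0.0], [0.03, -22.65, -26.45, -0.07, 0.0], [0.03, -20.83, -27.91, -0.07, 0.0], [0.03, -18.91, -29.24, -0.07, 0.0], [0.03, -16.91, -30.44, -0.07, 0.0], [0.03, -14.84, -31.5, -0.07, 0.0], [0.03, -12.69, -32.43, -0.07, 0.0], [0.03, -10.49, -33.2, -0.07, 0.0], [0.03, -8.25, -33.83, -0.07, 0.0], [0.03, -5.96, -34.31, -0.07, 0.0], [0.03, -3.65, -34.63, -0.07, 0.0], [0.03, -1.33, -34.8, -0.07, 0.0], [0.03, 1.01, -34.81, -0.07, 0.0], [0.03, 3.33, -34.66, -0.07, 0.0], [0.03, 5.65, -34.36, -0.07, 0.0], [0.03, 7.93, -33.91, -0.07, 0.0], [0.03, 10.19, -33.3, -0.07, 0.0], [0.03, 12.39, -32.54, -0.07, 0.0], [0.03, 14.54, -31.64, -0.07, 0.0]]
```

play_rows(commands=[0,-26,-23,-0.067,0,0,-24.5,-25,-0.067,0,0,-22.5,-26.5,-0.067,0,0,-21,-28,-0.067,0,0,-19,-29,-0.067,0,0,-17,-30.5,-0.067,0,0,-15,-31.5,-0.067,0,0,-12.5,-32.5,-0.067,0,0,-10.5,-33,-0.067,0,0,-8,-34,-0.067,0,0,-6,-34.5,-0.067,0,0,-3.5,-34.5,-0.067,0,0,-1.5,-35,-0.067,0,0,1,-35,-0.067,0,0,3.5,-34.5,-0.067,0,0,5.5,-34.5,-0.067,0,0,8,-34,-0.067,0,0,10,-33.5,-0.067,0,0,12.5,-32.5,-0.067,0,0,14.5,-31.5,-0.067,0])

```text
time: 1.82
eef_pos: [470.6, 27.0, 210.4]
ee_rot: [0.499, 0.501, 0.499, -0.501]
force: [0.1, -1.9, -0.9]
gripper_width: 0.006
```

```bash
python3 - <<'E'
from h import *
from station import imaging
s,p,R=tool(); print(np.round(R,3)); print(np.round(p,1),s["time"],np.round(s["force"],2),s["gripper_width"],np.round(s["joint_pos"],2))
for n in ["scene","top","wrist"]:
    c=imaging.read_camera(n); np.savez(f"{n}1.npz",**c)
    im=c["color"][:,:,::-1]
    if n=="wrist": im=cv2.resize(im,(800,600))
    else:
        im=cv2.resize(im[100:240,120:300] if n=="scene" else im[110:250,250:420],None,fx=4,fy=4,interpolation=cv2.INTER_CUBIC)
    cv2.imwrite(f"pics/{n}1.png",im)
E
```

```text
[[ 0.     1.    -0.003]
 [-0.    -0.003 -1.   ]
 [-1.     0.     0.   ]]
[470.6  27.  210.4] 1.8167 [ 0.06 -1.92 -0.94] 0.006096296977192535 [-0.05 -0.22  1.83 -0.    1.53 -0.05]
```

View pics/wrist1.png

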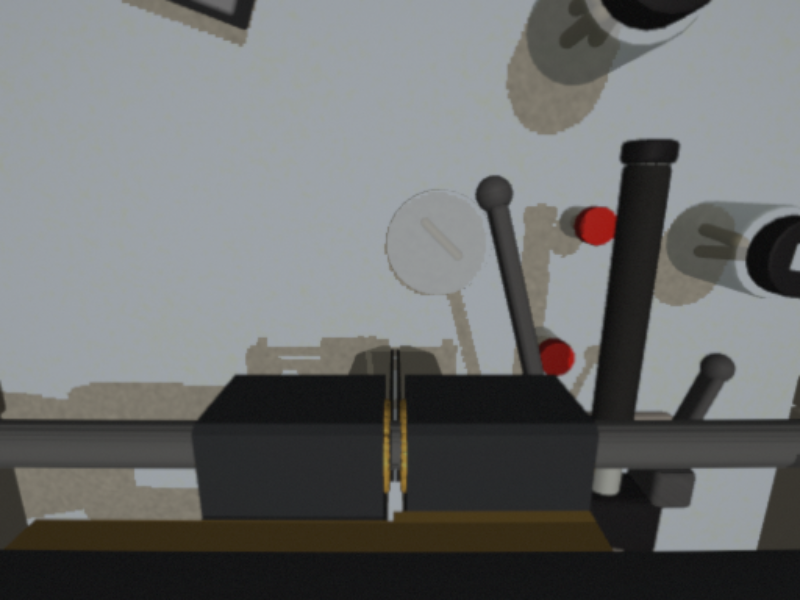

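View pics/scene1.png

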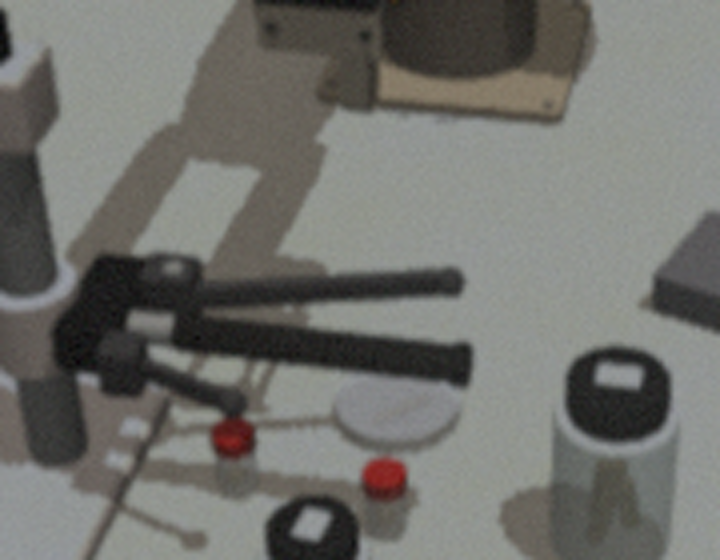

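View pics/top1.png

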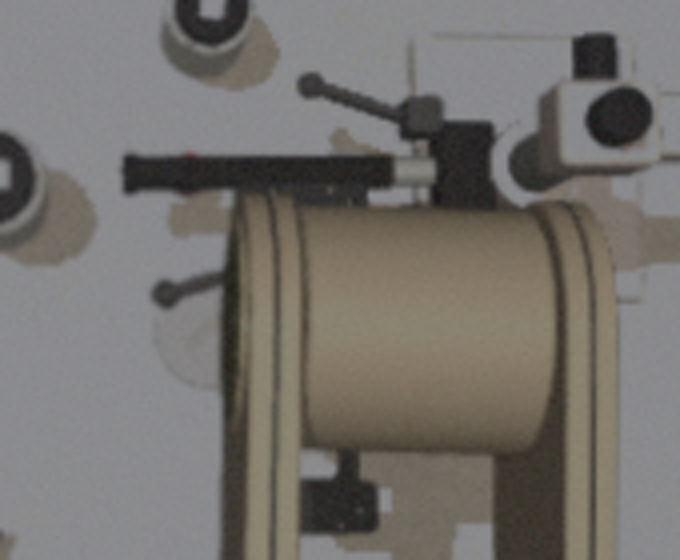

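The wrist view shows the lever's ball at (494,193), the bar's end cap at (650,150) and the closed fingers at columns 350–440. Nothing stands between the fingers and the lever. I'll cross-check the lever position from this camera.

```bash
python3 - <<'E'
from h import *
s,p,R=tool(); d=np.load("wrist1.npz"); T=d["T_tool_cam"]
def wr(u,v,z):
    q=cv2.undistortPoints(np.float64([[[ (u+.5)/1.5625-.5,(v+.5)/1.5625-.5]]]),d["intrinsics"],d["dist"])[0,0]
    o=R@T[:3,3]+p; dr=R@T[:3,:3]@np.array([q[0],q[1],1]); return np.round(o+dr*(z-o[2])/dr[2],1)
for n,a in dict(ball=(494,193,130),capend=(650,140,144),bar1=(646,170,130),bar2=(614,410,130),lev1=(504,225,139),levlo_left=(526,373,139),levlo_right=(541,373,139),levup_l=(491,215,139),short=(716,368,130)).items(): print(n,wr(*a))
E
```

```text
ball [524.5  92.2 130. ]
capend [598.4 118.2 144. ]
bar1 [605.7 104.2 130. ]
bar2 [604.7 -37.3 130. ]
lev1 [528.8  75.8 139. ]
levlo_left [546.2  -8.8 139. ]
levlo_right [554.9  -8.8 139. ]
levup_l [521.6  81.  139. ]
short [663.1 -10.  130. ]
```

play_rows(commands=[15,0,-2,0,0,20,0,0,0,0,20,0,0,0,0,15,0,0,0,0,10,0,0,0,0,0,10,0,0,0,0,15,0,0,0,0,10,0,0,0,0,0,0,0,0])

```text
time: 2.72
eef_pos: [506.5, 25.9, 131.0]
ee_rot: [0.498, 0.502, 0.497, -0.502]
force: [0.3, 0.3, -0.3]
gripper_width: 0.004
```

```bash
cat > look.py <<'E'
import sys
from h import *
from station import imaging
k=sys.argv[1]
s,p,R=tool(); print(np.round(R,3).tolist(),np.round(p,1),s["time"],np.round(s["force"],2))
for n in ["scene","wrist"]:
    c=imaging.read_camera(n); np.savez(f"{n}{k}.npz",**c)
    im=c["color"][:,:,::-1]
    im=cv2.resize(im,(800,600)) if n=="wrist" else cv2.resize(im[120:240,140:260],None,fx=5,fy=5,interpolation=cv2.INTER_CUBIC)
    cv2.imwrite(f"pics/{n}{k}.png",im)
E
python3 look.py 2
```

```text
[[0.001, 1.0, -0.009], [-0.0, -0.009, -1.0], [-1.0, 0.001, 0.0]] [506.5  25.9 131. ] 2.7167 [ 0.34  0.26 -0.33]
```

View pics/scene2.png

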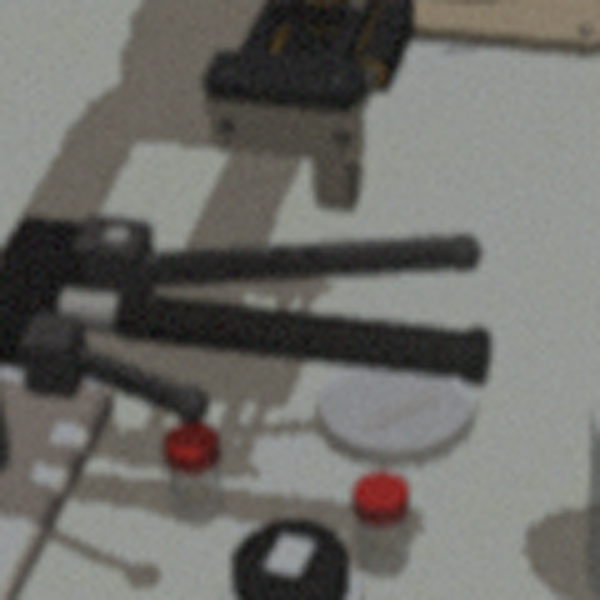

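View pics/wrist2.png

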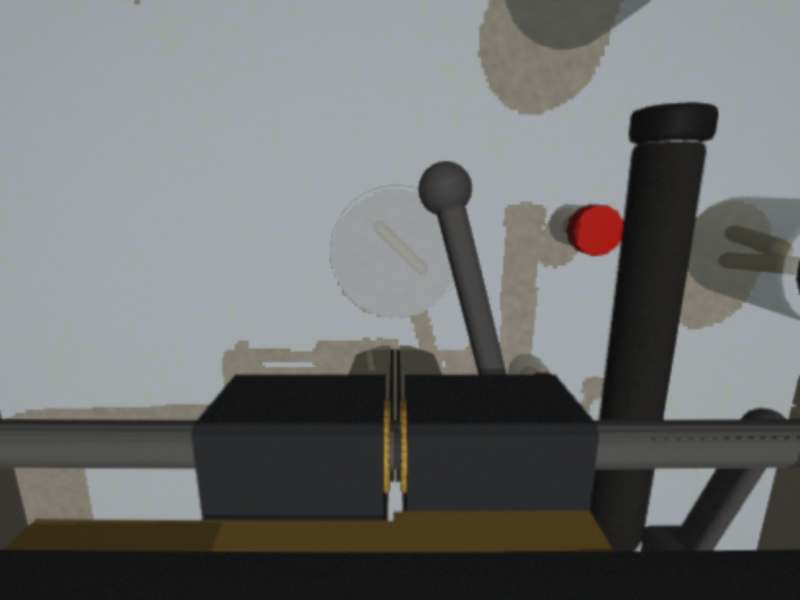

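```bash
python3 - <<'E'
from h import *
d=np.load("scene2.npz")
P=np.float64([[506.5+a,25.9+b,c] for a in(-17.5,17.5) for b in (-7.5,7.5) for c in (114,150,196)])
u=cv2.projectPoints(P,d["rvec"],d["tvec"],d["intrinsics"],d["dist"])[0][:,0]
for a,b in zip(P,u): print(a,np.round((b-[140,120])*5))
E
```

```text
[489.   18.4 114. ] [335. 220.]
[489.   18.4 150. ] [331. 163.]
[489.   18.4 196. ] [327.  86.]
[489.   33.4 114. ] [363. 222.]
[489.   33.4 150. ] [360. 165.]
[489.   33.4 196. ] [356.  89.]
[524.   18.4 114. ] [319. 258.]
[524.   18.4 150. ] [315. 201.]
[524.   18.4 196. ] [310. 124.]
[524.   33.4 114. ] [347. 261.]
[524.   33.4 150. ] [344. 204.]
[524.   33.4 196. ] [340. 127.]
```

```bash
python3 - <<'E'
from h import *
c=np.load("scene2.npz")["color"][:,:,::-1]
a=c[110:190,150:250]; a=cv2.convertScaleAbs(a,alpha=1.5,beta=10); cv2.imwrite("pics/s2b.png",cv2.resize(a,None,fx=7,fy=7,interpolation=cv2.INTER_CUBIC))
E
```

```text
(no output)
```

View pics/s2b.png

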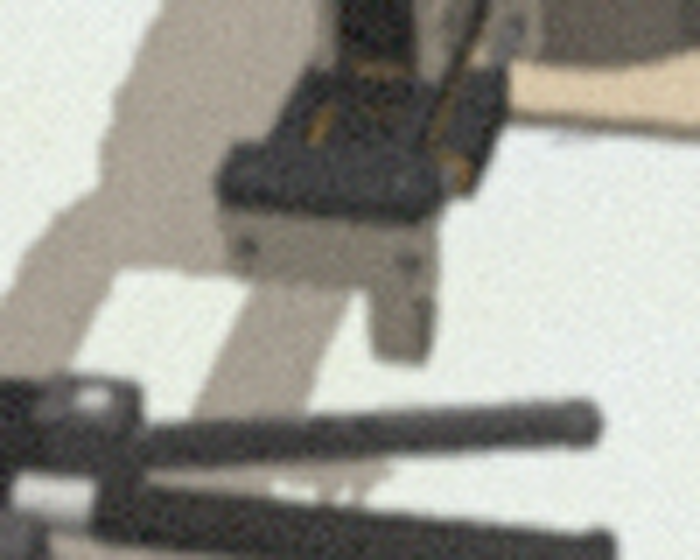

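```bash
python3 - <<'E'
from h import *
d=np.load("wrist2.npz"); T=np.linalg.inv(d["T_tool_cam"])
P=np.float64([[x,y,z] for x in (17,-10,-30) for y in(-17.5,17.5) for z in (-7.5,7.5)])
u=cv2.projectPoints(P,cv2.Rodrigues(T[:3,:3])[0],T[:3,3],d["intrinsics"],d["dist"])[0][:,0]
for a,b in zip(P,u): print(a,np.round(b*1.5625))
c=d["color"][200:280,200:310,::-1]; c=cv2.convertScaleAbs(c,alpha=2,beta=20)
cv2.imwrite("pics/w2b.png",cv2.resize(c,None,fx=7,fy=7,interpolation=cv2.INTER_CUBIC))
E
```

```text
[ 17.  -17.5  -7.5] [354. 330.]
[ 17.  -17.5   7.5] [355. 362.]
[17.  17.5 -7.5] [434. 330.]
[17.  17.5  7.5] [433. 362.]
[-10.  -17.5  -7.5] [348. 352.]
[-10.  -17.5   7.5] [349. 388.]
[-10.   17.5  -7.5] [439. 352.]
[-10.   17.5   7.5] [438. 388.]
[-30.  -17.5  -7.5] [342. 373.]
[-30.  -17.5   7.5] [343. 413.]
[-30.   17.5  -7.5] [445. 373.]
[-30.   17.5   7.5] [444. 413.]
```

View pics/w2b.png

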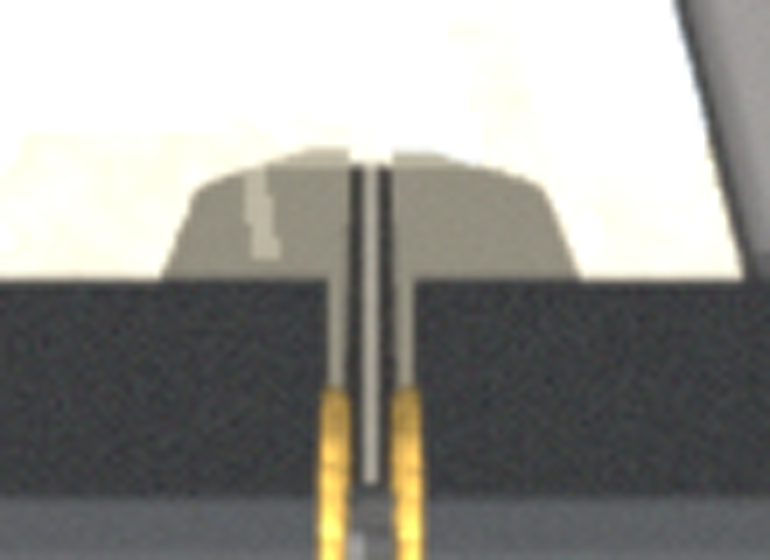

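The geometry doesn't quite agree. In both the scene and wrist views the visible fingertips end about 20 mm short of the stated 17 mm ahead of the TCP. I'll go lower, to TCP z ≈ 108, so the flat of the finger is on the blade whichever is right. I'll also move slightly along the bar to keep clear of the hinge block.

play_rows(commands=[6,-3,-4,0,0,8,0,-4,0,0,9,0,-2,0,0,0,0,0,0,0,0,0,0,0,0])

```text
time: 3.23
eef_pos: [501.1, 37.2, 106.3]
ee_rot: [-0.498, -0.501, -0.499, 0.502]
force: [0.3, -0.3, -0.1]
gripper_width: 0.008
```

```bash
python3 look.py 3
```

```text
[[-0.002, 1.0, -0.006], [-0.0, -0.006, -1.0], [-1.0, -0.002, 0.0]] [501.1  37.2 106.3] 3.2333 [ 0.27 -0.3  -0.11]
```

View pics/scene3.png

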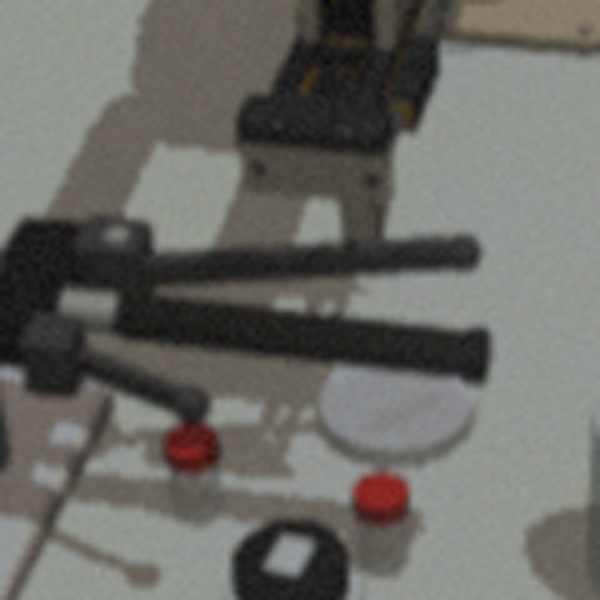

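View pics/wrist3.png

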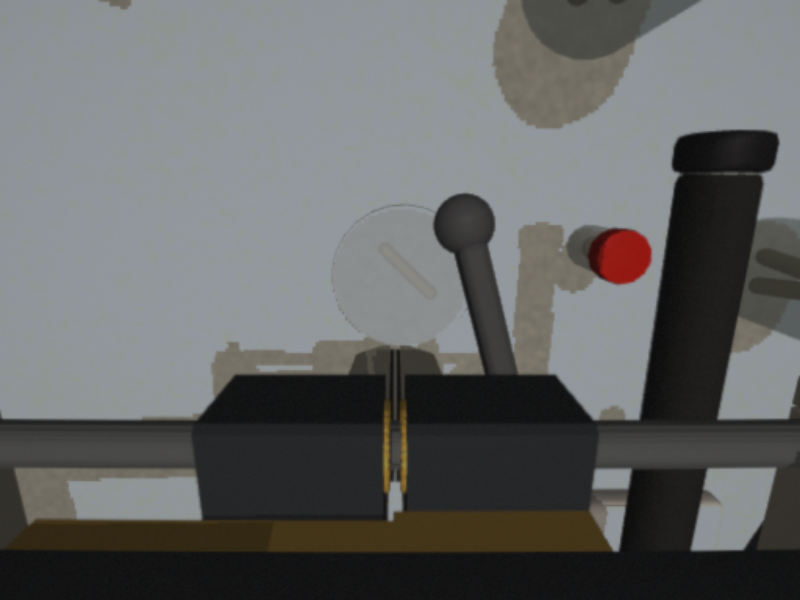

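play_rows(commands=[0,4,0,0,0,0,4,0,0,0,0,4,0,0,0,0,4,0,0,0,0,4,0,0,0,0,0,0,0,0,0,0,0,0,0])

```text
time: 3.92
eef_pos: [522.2, 36.7, 107.4]
ee_rot: [-0.498, -0.502, -0.498, 0.502]
force: [-2.5, -0.2, 1.5]
gripper_width: 0.005
```

```bash
python3 look.py 4
```

```text
[[-0.001, 1.0, -0.007], [-0.0, -0.007, -1.0], [-1.0, -0.001, 0.0]] [522.2  36.7 107.4] 3.9167 [-2.53 -0.23  1.55]
```

View pics/wrist4.png

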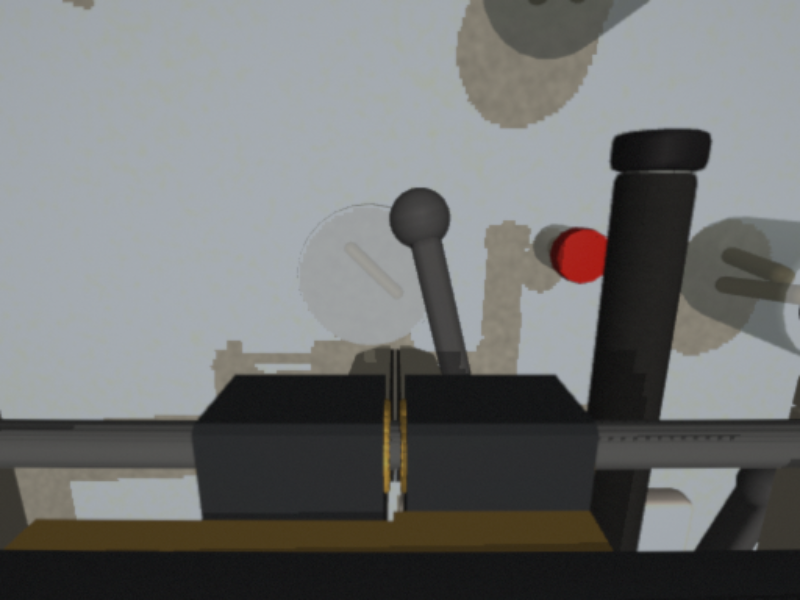

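View pics/scene4.png

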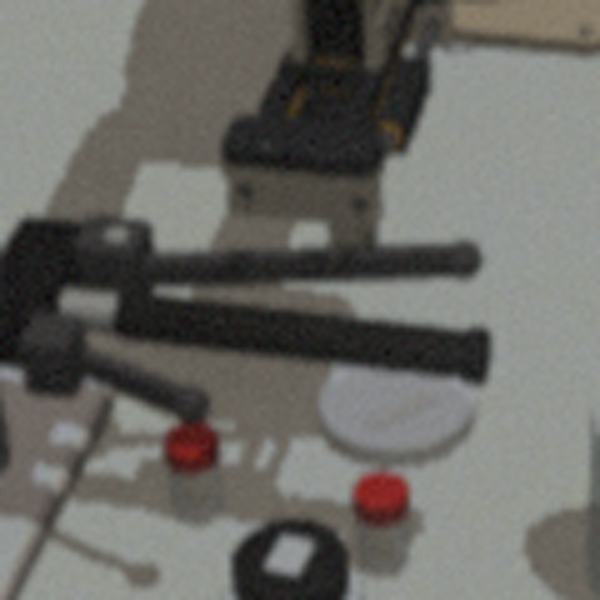

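Contact is confirmed: -2.5 N along x, and the lever ball has just begun to move. Next I'll press towards the stop, expected near TCP x ≈ 550.

play_rows(commands=[0,3,0,0,0,0,4,0,0,0,0,4,0,0,0,0,4,0,0,0,0,3,0,0,0,0,2,0,0,0,0,1,0,0,0,0,0,0,0,0])

```text
time: 4.68
eef_pos: [543.1, 37.3, 107.1]
ee_rot: [-0.498, -0.502, -0.499, 0.502]
force: [-5.8, 3.5, 2.0]
gripper_width: 0.006
```

play_rows(commands=[0,2,0,0,0,0,1,0,0,0,0,1,0,0,0,0,0,0,0,0])

```text
time: 5.02
eef_pos: [546.9, 37.4, 107.1]
ee_rot: [-0.498, -0.501, -0.499, 0.502]
force: [-6.4, 4.6, 1.6]
gripper_width: 0.004
```

play_rows(commands=[0,1,0,0,0,0,1,0,0,0,0,0,0,0,0])

```text
time: 5.27
eef_pos: [548.8, 37.5, 107.1]
ee_rot: [-0.498, -0.502, -0.499, 0.502]
force: [-6.9, 5.3, 0.7]
gripper_width: 0.005
```

play_rows(commands=[0,1,0,0,0,0,0,0,0,0])

```text
time: 5.43
eef_pos: [549.7, 37.6, 107.1]
ee_rot: [-0.498, -0.501, -0.499, 0.502]
force: [-6.7, 4.7, 1.2]
gripper_width: 0.002
```

play_rows(commands=[0,1,0,0,0,0,0,0,0,0])

```text
time: 5.6
eef_pos: [550.7, 37.7, 107.1]
ee_rot: [-0.497, -0.502, -0.499, 0.502]
force: [-7.5, 5.5, 1.8]
gripper_width: 0.001
```

```bash
python3 look.py 5
```

```text
[[-0.002, 1.0, -0.007], [0.002, -0.006, -1.0], [-1.0, -0.002, -0.002]] [550.7  37.7 107.1] 5.6 [-7.45  5.46  1.83]
```

View pics/wrist5.png

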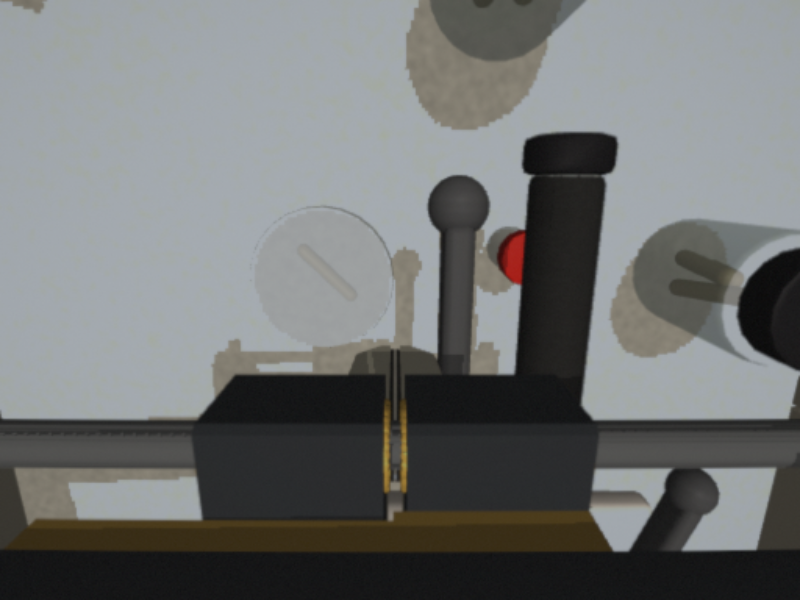

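View pics/scene5.png

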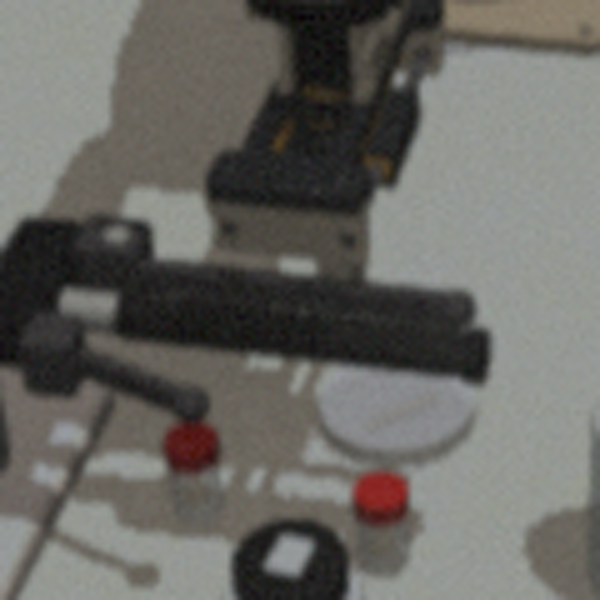

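```bash
cat > ball.py <<'E'
import sys
from h import *
def wr(k,p,R,u,v,z):
    d=np.load(f"wrist{k}.npz"); T=d["T_tool_cam"]
    q=cv2.undistortPoints(np.float64([[[ (u+.5)/1.5625-.5,(v+.5)/1.5625-.5]]]),d["intrinsics"],d["dist"])[0,0]
    o=R@T[:3,3]+p; dr=R@T[:3,:3]@np.array([q[0],q[1],1]); return o+dr*(z-o[2])/dr[2]
s,p,R=tool(); k=sys.argv[1]
b=wr(k,p,R,float(sys.argv[2]),float(sys.argv[3]),130); print(b,"angle",0.277-np.arctan2(572-b[0],b[1]+74.3))
E
python3 ball.py 5 458 206
```

```text
[572.03215203 100.2614009  130.        ] angle 0.27718418751732854
```

play_rows(commands=[0,1,0,0,0,0,0,0,0,0])

```text
time: 5.87
eef_pos: [551.0, 37.7, 107.1]
ee_rot: [-0.497, -0.501, -0.5, 0.502]
force: [-10.9, 5.4, 3.6]
gripper_width: 0.006
```

play_rows(commands=[0,1,0,0,0,0,0,0,0,0])

```text
time: 6.03
eef_pos: [551.2, 37.7, 107.1]
ee_rot: [-0.497, -0.501, -0.5, 0.503]
force: [-15.2, 5.3, 8.2]
gripper_width: 0.004
```

The TCP has stalled at 551 mm and the force is climbing, at about 15 N along x, so the lever is on its stop. I'll hold about 1.1 s.

play_rows(commands=[0,0,0,0,0,0,0,0,0,0,0,0,0,0,0,0,0,0,0,0,0,0,0,0,0,0,0,0,0,0,0,0,0,0,0,0,0,0,0,0,0,0,0,0,0,0,0,0,0,0,0,0,0,0,0,0,0,0,0,0,0,0,0,0,0])

```text
time: 7.12
eef_pos: [551.2, 37.7, 107.1]
ee_rot: [-0.497, -0.501, -0.5, 0.502]
force: [-14.1, 5.5, 7.5]
gripper_width: 0.006
```

```bash
python3 look.py 6
```

```text
[[-0.005, 1.0, -0.006], [0.002, -0.006, -1.0], [-1.0, -0.005, -0.001]] [551.2  37.7 107.1] 7.1167 [-14.05   5.48   7.47]
```

View pics/wrist6.png

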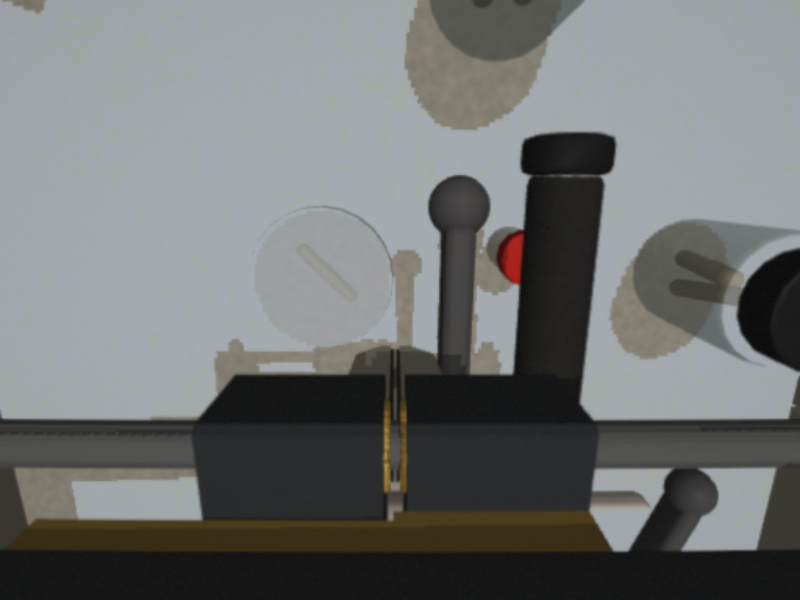

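The lever lies parallel to the bar (ball at (459,206)), with clear air between them. Now I'll release it.

play_rows(commands=[0,-4,0,0,0,0,-6,0,0,0,0,-8,0,0,0,0,-8,0,0,0,0,-8,0,0,0,0,-8,0,0,0,0,-6,0,0,0,0,-4,0,0,0,0,0,0,0,0,0,0,0,0,0,0,0,0,0,0,0,0,0,0,0])

```text
time: 8.22
eef_pos: [501.7, 36.9, 107.7]
ee_rot: [0.498, 0.502, 0.498, -0.502]
force: [-0.5, -0.5, -0.5]
gripper_width: 0.004
```

```bash
python3 look.py 7
```

```text
[[0.0, 1.0, -0.007], [0.0, -0.007, -1.0], [-1.0, 0.0, -0.0]] [501.7  36.9 107.7] 8.2167 [-0.52 -0.5  -0.54]
```

View pics/wrist7.png

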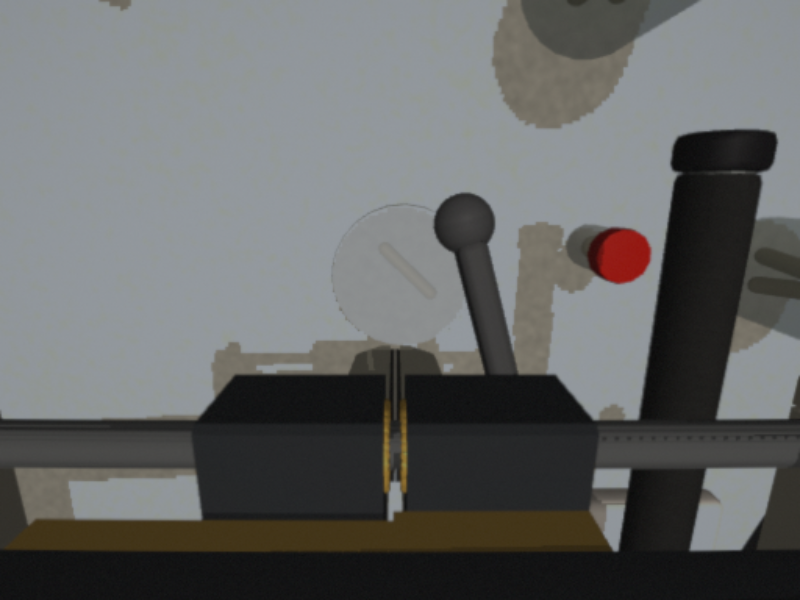

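The lever is fully back out: its ball is at (465,223), the same as in wrist3 before contact, and the force is about 0. Pressing again by the same total, 52 mm.

play_rows(commands=[0,6,0,0,0,0,6,0,0,0,0,4,0,0,0,0,4,0,0,0,0,4,0,0,0,0,4,0,0,0,0,4,0,0,0,0,4,0,0,0,0,4,0,0,0,0,4,0,0,0,0,3,0,0,0,0,2,0,0,0,0,1,0,0,0,0,0,0,0,0])

```text
time: 9.48
eef_pos: [550.4, 37.5, 106.9]
ee_rot: [-0.497, -0.501, -0.499, 0.502]
force: [-7.7, 4.6, 1.5]
gripper_width: 0.002
```

play_rows(commands=[0,1,0,0,0,0,1,0,0,0,0,0,0,0,0])

```text
time: 9.73
eef_pos: [551.1, 37.6, 106.9]
ee_rot: [-0.497, -0.501, -0.5, 0.503]
force: [-14.4, 4.3, 5.9]
gripper_width: 0.007
```

play_rows(commands=[0,0,0,0,0,0,0,0,0,0,0,0,0,0,0,0,0,0,0,0,0,0,0,0,0,0,0,0,0,0,0,0,0,0,0,0,0,0,0,0])

```text
time: 10.4
eef_pos: [551.1, 37.5, 106.9]
ee_rot: [-0.497, -0.501, -0.5, 0.503]
force: [-13.5, 5.5, 5.9]
gripper_width: 0.0
```

```bash
python3 look.py 8
```

```text
[[-0.005, 1.0, -0.006], [0.001, -0.006, -1.0], [-1.0, -0.005, -0.001]] [551.1  37.5 106.9] 10.4 [-13.48   5.5    5.95]
```

View pics/wrist8.png

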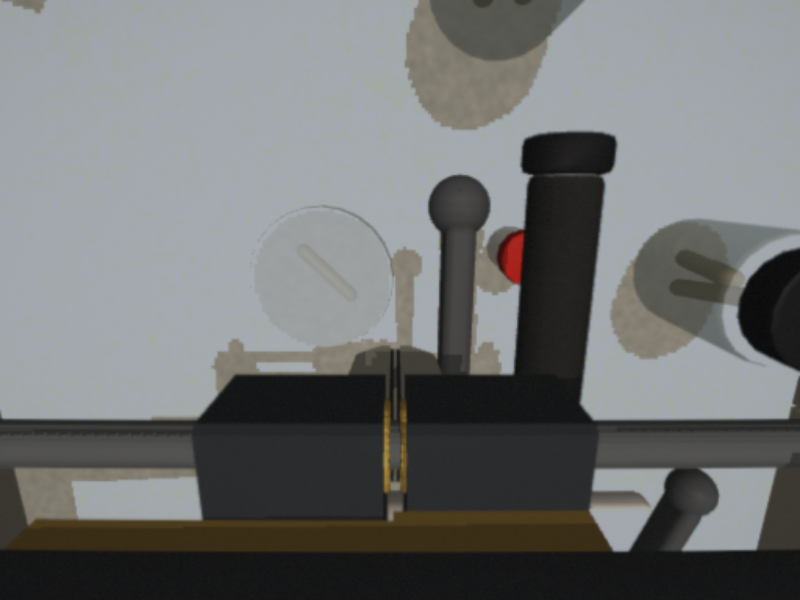

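View pics/scene8.png

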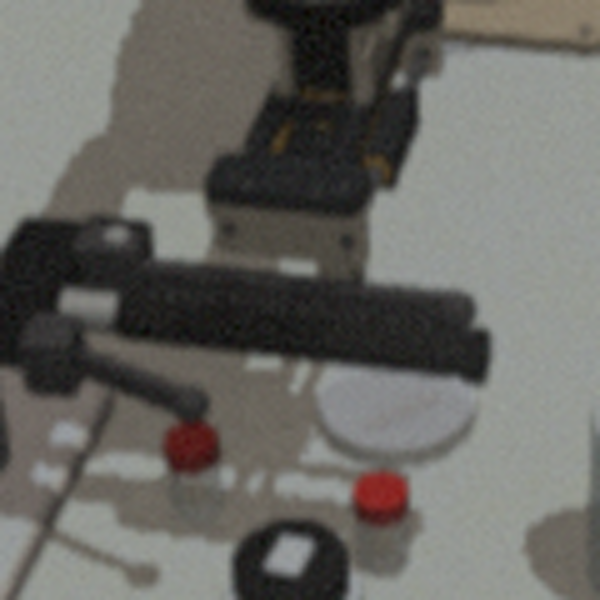

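The lever is on its stop again: ball at (459,206), the same as on the first press, with about 14–16 N held. The vials, dish and short lever (ball at (190,403) in the scene view) haven't moved. Handing in.

```bash
python3 -c "
from station import job; print(job.hand_in())"
```

```text
the job is handed in; nothing more can be done
None
```

The brake lever stops short of the guide bar. I pressed it to its stop twice and handed the job in at about 10.4 s with the lever still held in. `hand_in()` gave no verdict.

- **First press:** I used the back of the closed fingers. The tool stalled at x ≈ 551 mm, and the measured tool force was about 17–18 N. I held it about 1.1 s. The wrist camera put the lever at about 0.277 rad just before the final push, parallel to the bar with clear air left.
- **Release:** the lever sprang fully back. Its ball returned to the same spot in the wrist picture as before contact, and the force was about 0.
- **Second press:** the tool stalled at the same place and the lever looked the same in the picture. The hold was about 0.7 s before hand-in, at about 14 N into the lever and 16 N in total.
- **Surroundings:** in the last pictures the short lever, vials, dish and the jars in view had not moved. The other jars and the slide box were not re-checked, but the arm never went near them after its first move. I saw no sign of contact with the bar.

**Disagreement:** in both the scene and wrist pictures, the fingertips looked about 20 mm shorter than stated. I therefore pressed with the tool about 23 mm lower, so that the flat of the finger met the blade in either case. I also pressed about 7 mm further along the blade than the pad, to keep clear of the hinge.

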